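Third hand for fitting a bread-box handle

TASK

The wooden box on the kitchen counter is getting a new steel handle: first lower its open lid gently onto the rubber buffer in the front rim, then take the bow handle (the one on a long foot plate) and set its foot squarely on the pale patch in the middle of the lid, lengthwise along the patch. Press it down there with a steady push of about 10 N and finish while still holding it like that, touching only the handle and not the lid, so that I can screw it on; do not ram it, and leave the other things on the counter where they are.

Things in the scene. Friction and masses are not known exactly. Their poses are not given: they have to be found in the camera images.
- box: Open-topped box of pale wood, fixed to the counter: 180 mm deep (its x), 220 mm wide (its y), 90 mm high, walls 10 mm. Origin: centre of its underside; x points from its front (robot side) to the hinge side. It may be turned up to about 0.3 rad.
- lid: Lid: wooden panel 184 x 224 x 12 mm, 0.3 kg, hinged on the box's far top edge. Origin: on the hinge axis, at the panel's underside, 90 mm up and 90 mm from the box's centre. y along the hinge, -x along the panel to its free edge, z out of its outer (top) face. Starts open 1.0 to 1.35 rad, outer face away from the robot. Tilt 0 = shut on the rim; it meets the buffer at 0.051 rad.
- patch (a point): Centre of the pale patch (34 x 114 mm, long along y) in the middle of the lid's outer face, 90 mm from the hinge axis; the origin is on the outer face, 12 mm above the underside. Axes as the lid.
- lid_edge (a point): Middle of the lid's free front edge, on the outer face, 182 mm from the hinge axis. Axes as the lid. The hinge is stiff: the lid stays at any angle, about 0.6 Nm raises it and 0.05 to 0.3 Nm lowers it, e.g. by pushing its outer face near this edge. Gently means well below 1.8 rad/s.
- buffer (a joint): Compression in m of the rubber buffer, a sprung pin 9 mm thick standing 9 mm out of the middle of the front rim, 175 mm from the hinge. 0 = free, 0.009 = right down; 1 N per mm. A push on the patch squeezes it about 0.5 mm per newton (3.8 N/mm as felt at the patch): about 5 mm at 10 N, right down at some 17 N.
- handle: Steel bow handle, 0.10 to 0.20 kg, standing on its foot on the counter: foot plate 30 (x) x 110 (y) x 5 mm, two posts 38 mm either side of the middle, and on them a grip bar 12 mm wide (x), 92 mm long (y), from 26 to 38 mm above the underside. Origin: centre of the underside; z up. It is the same either way round. Take it across the middle of the bar.
- knob: bystander: round steel drawer knob, 42 mm across and 36 mm high, standing on its foot; origin at the centre of its underside
- dish: bystander: white bowl of screws, 70 mm across, 28 mm high; origin at the centre of its underside
- driver: bystander: screwdriver lying on the counter; origin on its underside
- salt: bystander: glass shaker with steel cap, 42 mm across, 80 mm high; origin at the centre of its underside
- pepper: bystander: a second such shaker, same size
- mug: bystander: grey mug, 82 mm across, 95 mm high; origin at the centre of its underside
- coffee: bystander: brown glass jar with red cap, 84 mm across, 140 mm high; origin at the centre of its underside

How it is judged:
By the outcome, as a careful person would: the job done as asked, in the order asked, and still so for the second after the job is handed in, while the arm keeps its last pose, push and grip.
It also fails if it takes over 64 s, if anything falls off the work surface, if the arm or the gripper's body presses on something with over 40 N, if the wrist force passes 120 N, or if a joint passes its speed limit or range.

ROBOT

A 7-joint arm with a two-finger parallel gripper is mounted at the origin on the work surface. World frame = base frame: x ahead of the robot, y to its left, z up, the work surface at z = 0. Lengths are in mm, angles in rad, forces in N, time in s.
With the tool pointing down it reaches from about 400 to 875 mm from the base axis. Payload 4.4 kg.
Tool frame: the origin (TCP) lies midway between the tips of the shut fingers; the grasp point (between the pads) lies 19 mm behind it (ctrl.grip_point_offset is the distance from the TCP to the grasp point, in mm); z points along the fingers, y is the line along which they close (so a half turn about z gives the same grasp; the last joint's range is limited). The gripper opens to 85 mm and grips with 20 to 120 N. Pads are 22 mm wide; open, the fingers measure 114 mm over their backs; the gripper's body (76 mm by 85 mm) begins 54 mm behind the grasp point. The pads swing forward as they close: fully open they stand 13 mm farther back than shut.
Start: joints at [-1.257, 0.628, 0.038, 1.517, -0.027, 0.996, -0.02], TCP at [240.955, 603.704, 231.313] pointing down, gripper open.
Joint ranges: [-3.06, 3.06], [-0.37, 2.12], [-1.25, 1.32], [0.18, 2.47], [-1.1, 4.24], [0.23, 1.98], [-2.94, 2.94]. Speed limits (rad/s): [2.57, 2.57, 3.14, 3.14, 3.14, 3.14, 3.14].

INTERFACE

Orientations are given as [roll, pitch, yaw] about the fixed x, y, z axes, in that order (R = Rz(yaw) Ry(pitch) Rx(roll)).
In Python, from cell import ctrl, eyes, monitor gives the robot as it stands (ctrl), with the cameras (eyes) and the readings (monitor).
- The arm moves only by the shell command python3 nudge.py 'ROWS'. ROWS is one flat JSON list of numbers that holds 1 to 12 rows one after another, with no inner brackets; each row has 7 numbers: dx, dy, dz in shares of the most that a row can go, 1 being 50 mm, then a rotation vector rx, ry, rz in parts of the range, where 1.0 means pi/2 rad, then the finger opening in mm; each row shifts and turns the commanded pose from where the row before left it, along the tool's axes as they then stand; what a row does not reach is not made up. A row lasts 1/10 s, in which the tool goes at most 50 mm and 0.15 rad, less where a joint would pass 70% of its speed; a pose out of reach is approached as far as the arm can. The fingers move at their own pace and stop on an object; the grip force is fixed at half the most. Time passes only in rows, so rows that do not move let the fingers close. It prints the time, the measured TCP pose, the force, the opening and the grip force at its end. No shift or turn number may pass 1 either way. Input that does not fit is refused with a message, and nothing moves.
- monitor.read_state(): the state, without advancing time (a new reading comes with each control period).
- eyes.get_image(name): name is "scene" or "top" or "wrist"; returns the picture (384x512x3 uint8, blue, green, red); there is no depth.
- eyes.calibration(name): a dict with "fx", "fy", "cx", "cy" (pixels), "rvec" (rotation vector, rad) and "tvec" (3), from world to camera coordinates, as OpenCV has them; the wrist camera has in their place "hand_eye" (4x4, takes a point from camera to tool coordinates, whose origin is the TCP and whose axes are the flange's). Camera axes: x right, y down, z forward; pixel columns grow to the right and rows downward; lengths in mm; the calibration is good to about 2 mm. A picture is of the moment at which its call begins: read the wrist's pose just before it. calibration takes no time and is no camera call.
- ctrl.finish_job(): hands the job in; it is judged then, once.
The state is a dict: "clock": time; "qpos": joint angles; "qd": joint speeds; "tau": joint torques, N m; "eef_pos": TCP position; "tool_rot": TCP orientation; "force": force on the tool from outside, world axes, zero at the start; "torque": the same for the moment, N m; "width": finger opening in mm; "gripper_force": force on a finger pad.
Only numpy, scipy, OpenCV 4.12 (cv2) and the standard library are available. Lean on these libraries where they do the work, as an engineer would, in place of code of your own. Each camera call takes 0.05 s, during which the arm holds its last target. There are 200 camera calls.

## Working session

There is one attempt and no reset: what is moved stays moved. The work goes in short steps, Python scripts to look and compute and a shell command to move; the robot and the scene stay as the last step left them, time stands still between calls to the robot, and variables do not carry over. Pictures are saved under pics/ and viewed, at most 10 in all, crops included, and the job is handed in when it is done.

```bash
ls; mkdir -p pics; cat > h.py <<'E'
import numpy as np,cv2
from scipy.spatial.transform import Rotation as R
from cell import ctrl, eyes, monitor
def cam(name):
    c=eyes.calibration(name); K=np.array([[c['fx'],0,c['cx']],[0,c['fy'],c['cy']],[0,0,1.]])
    return c,K
def proj(name,P):
    c,K=cam(name); return cv2.projectPoints(np.float64(P).reshape(-1,3),np.float64(c['rvec']),np.float64(c['tvec']),K,None)[0].reshape(-1,2)
def ray(name,uv,z):
    c,K=cam(name); M=cv2.Rodrigues(np.float64(c['rvec']))[0]; t=np.float64(c['tvec']).ravel()
    o=-M.T@t; d=M.T@np.linalg.inv(K)@np.array([uv[0],uv[1],1.]); return o+d*(z-o[2])/d[2]
def st():
    s=monitor.read_state(); return s
E
python3 - <<'E'
from h import *
print(st())
for n in ("scene","top"):
    print(n,eyes.calibration(n)); im=eyes.get_image(n); cv2.imwrite(f"pics/{n}0.png",im)
    cv2.imwrite(f"pics/{n}0b.png",cv2.resize(im,(800,600),interpolation=cv2.INTER_CUBIC))
E
```

```text
cell.py
nudge.py
pics
{'clock': 0.0, 'qpos': array([-1.25677005,  0.62932169,  0.03844737,  1.51839895, -0.02702088,
        0.99629832, -0.01999505]), 'qd': array([ 1.45459392e-03, -1.11723579e-03, -5.74855661e-05, -8.72962659e-05,
       -2.15786340e-04,  1.01602235e-03, -1.11654746e-03]), 'tau': array([-6.89482258e-04, -5.63395894e+01,  1.22626573e+00, -1.93448335e+01,
        1.10533781e-02,  1.06269532e-02,  1.31328991e-05]), 'eef_pos': array([240.72712179, 603.09097824, 230.39512983]), 'tool_rot': array([-3.13968435e+00,  1.02905031e-05,  2.76175489e+00]), 'force': array([-0.30456372, -0.31090195, -0.39316512]), 'torque': array([0.00359756, 0.03081343, 0.00737887]), 'gripper_force': 0.0, 'width': 85.15300047767616}
scene {'fx': 437.0405335630472, 'fy': 437.0405335630472, 'cx': 252.3965219206229, 'cy': 197.08618752936255, 'rvec': array([ 2.23767037,  0.95543207, -0.3798118 ]), 'tvec': array([-410.44238847, -210.69453999, 1785.74150885])}
top {'fx': 388.79167694034675, 'fy': 388.79167694034675, 'cx': 262.6118534469084, 'cy': 193.31953629051537, 'rvec': array([ 2.17396693, -2.18095767,  0.06903598]), 'tvec': array([  30.98343022,  531.78136918, 1131.07645814])}
```

View pics/scene0b.png

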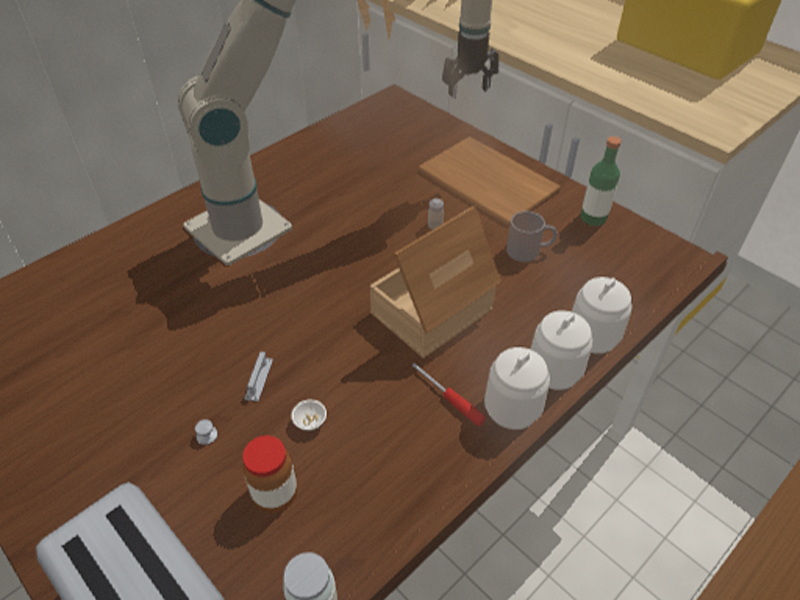

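View pics/top0b.png

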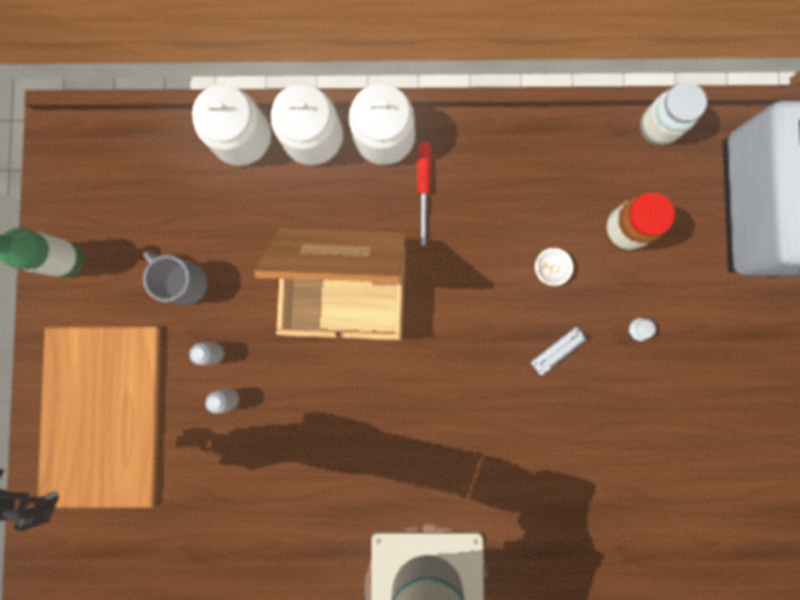

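```bash
python3 - <<'E'
from h import *
t=cv2.imread("pics/top0.png"); s=cv2.imread("pics/scene0.png")
def c(im,x,y,w,h,k): 
    o=cv2.resize(im[y:y+h,x:x+w],None,fx=k,fy=k,interpolation=cv2.INTER_CUBIC)
    return o
m=np.zeros((600,800,3),np.uint8)
m[:320,:400]=c(t,160,142,100,80,4)     # top box
m[320:600,:400]=c(t,335,205,50,35,8)    # top handle
m[:400,400:800]=c(s,230,130,100,100,4)  # scene box
m[400:600,400:800]=c(s,150,220,50,40,8)[60:260]  # 
cv2.imwrite("pics/m1.png",m)
for (x,y,w,h) in [(335,205,50,35)]:
    pass
k=512/800
for n,uv,z in [("handle",(559,351),30),("knob",(643,329),30),("dish",(553,267),20),("salt",(206,353),70),("pepper",(222,401),70),("mug",(178,279),80),("drv0",(424,145),10),("drv1",(423,244),5),("coffee",(652,214),140)]:
    print(n,ray("top",(uv[0]*k,uv[1]*k),z).round())
E
```

```text
handle [ 439. -247.   30.]
knob [ 479. -404.   30.]
dish [ 598. -242.   20.]
salt [437. 399.  70.]
pepper [351. 368.  70.]
mug [571. 449.  80.]
drv0 [840.   2.  10.]
drv1 [646.   5.   5.]
coffee [ 672. -385.  140.]
```

View pics/m1.png

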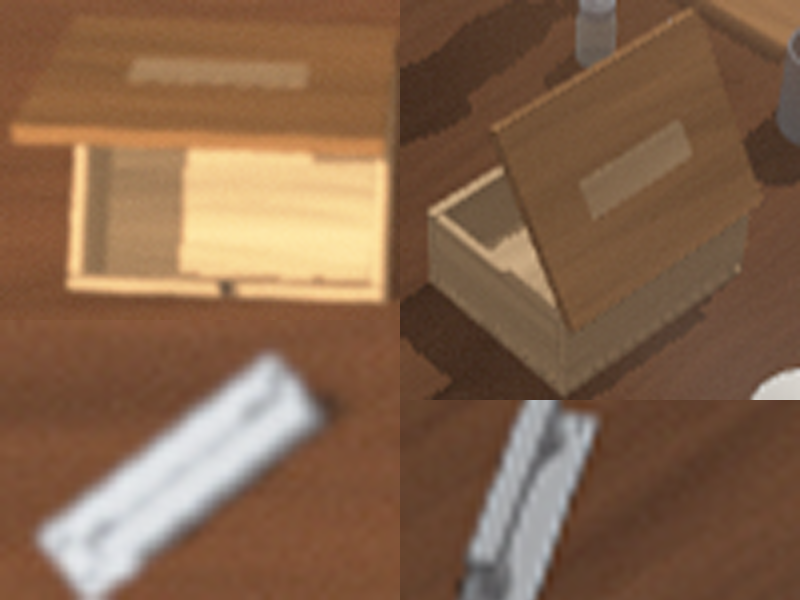

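```bash
cat > fit.py <<'E'
from h import *
from scipy.optimize import least_squares
def lidpts(p,L):  # box x,y,yaw,tilt ; L in lid frame
    x,y,a,t=p; L=np.float64(L).reshape(-1,3)
    Rl=R.from_euler('zy',[a,t]).as_matrix()  # Rz(a) Ry(+t): -x goes up
    h=np.array([x,y,90])+R.from_euler('z',a).apply([90,0,0])
    return h+L@Rl.T
def boxpts(p,B): return np.array([p[0],p[1],0])+R.from_euler('z',p[2]).apply(np.float64(B).reshape(-1,3))
E
python3 - <<'E'
from fit import *
patch=[(-107,57,12),(-107,-57,12),(-73,-57,12),(-73,57,12)]
def px(l,ox,oy,k): return (np.float64(l)+.5)/k-.5+[ox,oy]
# top: image right=-y, up=+x ; patch free-side row is lower
T=px([(127,80),(306,88),(308,65),(133,57),(14,125),(388,137)],160,142,4); TL=patch+[(-182,112,12),(-182,-112,12)]
TB=px([(66,291),(387,302)],160,142,4); TBL=[(-90,110,90),(-90,-110,90)]
S=px([(280,122),(180,183),(194,218),(292,155),(93,127),(290,10),(172,328),(357,205)],230,130,4)
SL=[patch[0],patch[1],patch[2],patch[3],(-182,-112,12),(-182,112,12),(2,-112,12),(2,112,12)]
SB=px([(29,213),(29,278),(165,395),(340,268)],230,130,4); SBL=[(-90,-110,90),(-90,-110,0),(90,-110,0),(90,110,0)]
def f(p): return np.concatenate([(proj("top",lidpts(p,TL))-T),(proj("top",boxpts(p,TBL))-TB),proj("scene",lidpts(p,SL))-S,proj("scene",boxpts(p,SBL))-SB]).ravel()
r=least_squares(f,[540,100,0,1.2],loss='soft_l1'); print(r.x,r.cost); print(f(r.x).reshape(-1,2).round(1).tolist())
p=r.x
print("edge",lidpts(p,[-182,0,12]),"patch",lidpts(p,[-90,0,12]))
q=p.copy(); q[3]=.051; print("shut edge",lidpts(q,[-182,0,12]),"patch",lidpts(q,[-90,0,12]))
H=px([(272,30),(327,92),(90,283),(38,218)],335,205,8); HL=[(15,-55),(-15,-55),(-15,55),(15,55)]
def g(p):
    P=[(*(np.array(p[:2])+R.from_euler('z',p[2]).as_matrix()[:2,:2]@l),5) for l in HL]
    return (proj("top",P)-H).ravel()
# top corner (272,30) far right...
b=min((least_squares(g,[439,-247,a]) for a in (-.6,.6,1.2,-1.2)),key=lambda r:r.cost); print(b.x,b.cost,b.fun.round(1))
Hs=[ray("top",u,5)[:2].round(1).tolist() for u in H]; print(Hs)
print("scene proj of bar centre/foot ctr", proj("scene",[(b.x[0],b.x[1],38),(b.x[0],b.x[1],0)]))
E
```

```text
[ 5.55578494e+02  1.52493664e+02 -3.63816388e-02  1.00958995e+00] 9.773004023281702
[[-0.3, 0.6], [-0.7, -1.0], [0.2, -0.4], [0.9, 1.2], [-1.4, 1.5], [-1.4, -0.4], [1.1, -0.3], [0.0, -0.4], [-0.7, -0.8], [-0.2, -0.4], [-0.2, 0.2], [-0.6, 0.1], [0.8, 0.0], [1.2, -0.4], [0.8, 1.2], [0.6, -0.1], [-1.6, -0.3], [-0.7, 0.9], [-0.7, 0.8], [-0.1, 0.8]]
edge [[558.88055763 155.84003598 250.36822224]] patch [[607.81128557 152.49366355 172.5313052 ]]
shut edge [[464.48759215 155.84003598 111.25623456]] patch [[556.30717126 152.49366355 106.56937181]]
[ 440.46226728 -251.91702485    0.66878263] 0.576203108852128 [-0.2  0.2 -0.6  0.4  0.4 -0.4  0.4 -0.2]
[[487.0, -286.4], [463.9, -306.2], [393.5, -216.9], [417.5, -198.1]]
scene proj of bar centre/foot ctr [[163.66792549 235.65514976]
 [165.44054154 242.65804703]]
```

Units first: shifts go in shares of 50 mm and turns go in shares of pi/2 rad. So -4 mm is -0.08, 0.1363 rad is 0.0868.

```bash
cat >> h.py <<'E'
def go(x,y,z,psi):
    s=st(); Rc=R.from_euler('xyz',s['tool_rot']); d=np.array([x,y,z])-s['eef_pos']
    Rt=R.from_euler('xyz',[np.pi,0,psi])
    print('t %.2f'%s['clock'],'d_tool',Rc.inv().apply(d).round(1),'rotvec',(Rc.inv()*Rt).as_rotvec().round(4),'F',s['force'].round(2),'rot',s['tool_rot'].round(4),'w %.1f'%s['width'])
E
python3 nudge.py '[0, 0, -0.08, 0, 0, 0.0868, 0, 0, 0, -0.08, 0, 0, 0.0868, 0, 0, 0, -0.08, 0, 0, 0.0868, 0, 0, 0, -0.08, 0, 0, 0.0868, 0, 0, 0, -0.08, 0, 0, 0.0868, 0, 0, 0, -0.08, 0, 0, 0.0868, 0, 0, 0, -0.08, 0, 0, 0.0868, 0, 0, 0, -0.08, 0, 0, 0.0868, 0, 0, 0, 0, 0, 0, 0.0868, 0]'
python3 -c "
from h import *
go(592,152.5,262,1.534)"
```

```text
clock: 1.0
eef_pos: [240.9, 603.7, 263.4]
tool_rot: [-3.142, -0.0, 1.53]
force: [-0.7, 0.0, 0.2]
width: -0.0
gripper_force: 0.0
t 1.00 d_tool [-436.4  369.4    1.3] rotvec [-0.     -0.0001 -0.0044] F [-0.73  0.02  0.23] rot [-3.1415e+00 -1.0000e-04  1.5296e+00] w -0.0
```

In the tool's units: -36.4 mm is -0.728, 30.8 mm is 0.616, -0.0044 rad is -0.0028.

```bash

python3 nudge.py '[-0.728, 0.616, -0.16, 0, 0, 0, 0, -0.728, 0.616, -0.16, 0, 0, 0, 0, -0.728, 0.616, -0.16, 0, 0, 0, 0, -0.728, 0.616, 0, 0, 0, 0, 0, -0.728, 0.616, 0, 0, 0, 0, 0, -0.728, 0.616, 0, 0, 0, 0, 0, -0.728, 0.616, 0, 0, 0, 0, 0, -0.728, 0.616, 0, 0, 0, 0, 0, -0.728, 0.616, 0, 0, 0, 0, 0, -0.728, 0.616, 0, 0, 0, 0, 0, -0.728, 0.616, 0, 0, 0, 0, 0, -0.72, 0.612, 0, 0, 0, -0.0028, 0]'
python3 - <<'E'
from h import *
go(592,152.5,262,1.534)
go(592,152.5,262,1.534)
s=eyes.get_image("scene"); t=eyes.get_image("top")
m=np.hstack([cv2.resize(s[70:250,220:350],None,fx=3,fy=3),cv2.resize(t[100:280,140:275],None,fx=3,fy=3)]); cv2.imwrite("pics/m2.png",m); print(m.shape)
E
```

```text
clock: 2.2
eef_pos: [595.2, 152.8, 287.0]
tool_rot: [-3.141, -0.0, 1.54]
force: [0.4, 0.2, 0.4]
width: 0.2
gripper_force: 0.0
t 2.20 d_tool [-0.4 -3.2 25. ] rotvec [-0.0008 -0.      0.0057] F [0.37 0.16 0.37] rot [-3.1408 -0.      1.5397] w 0.2
t 2.20 d_tool [-0.4 -3.2 25. ] rotvec [-0.0008 -0.      0.0057] F [0.37 0.16 0.37] rot [-3.1408 -0.      1.5397] w 0.2
(540, 795, 3)
```

View pics/m2.png

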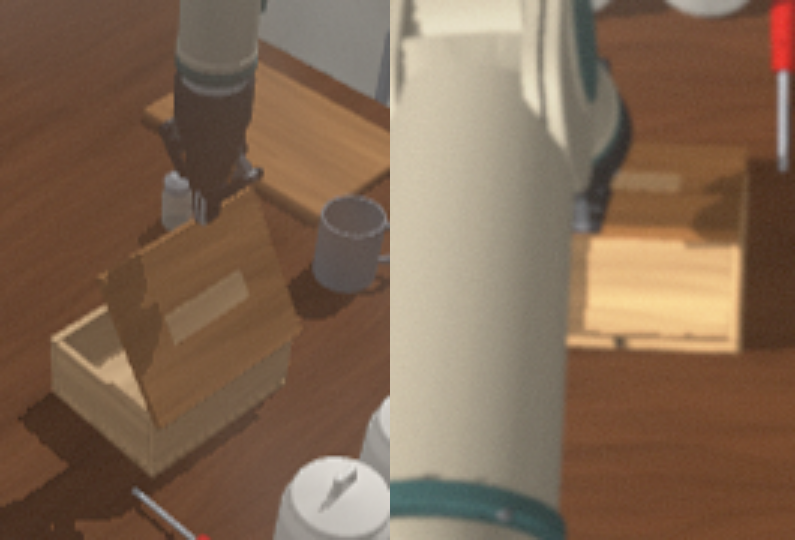

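In the tool's units: 25 mm is 0.5, -5 mm is -0.1, 0.005 rad is 0.0032.

```bash

python3 nudge.py '[0, 0, 0.5, 0, 0, 0.0032, 0, 0, 0, 0.5, 0, 0, 0, 0, 0, -0.06, 0.1, 0, 0, 0, 0, 0, -0.1, 0, 0, 0, 0, 0, 0, -0.1, 0, 0, 0, 0, 0, 0, -0.1, 0.06, 0, 0, 0, 0, 0, -0.1, 0.06, 0, 0, 0, 0, 0, -0.1, 0.08, 0, 0, 0, 0]'
python3 - <<'E'
from h import *
go(557.6,152.5,213.2,1.534)
E
```

```text
clock: 3.1
eef_pos: [566.7, 155.7, 223.0]
tool_rot: [3.14, -0.001, 1.535]
force: [0.9, 0.3, 1.7]
width: -0.2
gripper_force: 0.6
t 3.10 d_tool [-3.5 -9.   9.8] rotvec [ 0.0019 -0.0008  0.0006] F [0.88 0.29 1.68] rot [ 3.1397e+00 -8.0000e-04  1.5346e+00] w -0.2
```

In the tool's units: 7 mm is 0.14, 6.5 mm is 0.13.

```bash

python3 nudge.py '[-0.01, -0.09, 0.1, 0, 0, 0, 0, -0.01, -0.09, 0.1, 0, 0, 0, 0, -0.01, -0.12, 0.11, 0, 0, 0, 0, -0.01, -0.12, 0.11, 0, 0, 0, 0, -0.01, -0.11, 0.12, 0, 0, 0, 0, -0.01, -0.11, 0.12, 0, 0, 0, 0, -0.01, -0.1, 0.13, 0, 0, 0, 0, 0, -0.09, 0.13, 0, 0, 0, 0, 0, -0.08, 0.14, 0, 0, 0, 0, 0, -0.08, 0.14, 0, 0, 0, 0]'
python3 - <<'E'
from h import *
go(511.1,154.1,148.8,1.534)
E
```

```text
clock: 4.1
eef_pos: [516.4, 153.5, 161.6]
tool_rot: [-3.141, 0.0, 1.534]
force: [-0.4, -0.6, 1.4]
width: -0.0
gripper_force: 0.4
t 4.10 d_tool [ 0.4 -5.3 12.8] rotvec [-0.0006  0.0003  0.0004] F [-0.4  -0.59  1.37] rot [-3.1410e+00  3.0000e-04  1.5344e+00] w -0.0
```

In the tool's units: 7 mm is 0.14, 6.5 mm is 0.13.

```bash

python3 nudge.py '[0, -0.06, 0.13, 0, 0, 0, 0, 0, -0.05, 0.13, 0, 0, 0, 0, 0, -0.05, 0.14, 0, 0, 0, 0, 0, -0.05, 0.14, 0, 0, 0, 0, 0, -0.04, 0.14, 0, 0, 0, 0, 0, -0.04, 0.14, 0, 0, 0, 0, 0, -0.01, 0.06, 0, 0, 0, 0, 0, 0, 0.04, 0, 0, 0, 0, 0, 0, 0.04, 0, 0, 0, 0]'
python3 - <<'E'
from h import *
go(501.3,154.1,110,1.534)
E
```

```text
clock: 5.0
eef_pos: [502.0, 154.2, 114.2]
tool_rot: [-3.142, -0.0, 1.534]
force: [-0.1, -0.8, 1.1]
width: -0.2
gripper_force: 0.2
t 5.00 d_tool [-0.2 -0.7  4.2] rotvec [-0.0001 -0.      0.0005] F [-0.12 -0.78  1.12] rot [-3.1415 -0.      1.5345] w -0.2
```

In the tool's units: 1 mm is 0.02, 0.5 mm is 0.01.

```bash
for i in 1 2 3 4; do
python3 nudge.py '[0, 0, 0.02, 0, 0, 0, 0, 0, 0, 0.01, 0, 0, 0, 0]' | egrep 'eef|force:'; done
```

```text
eef_pos: [502.0, 154.3, 112.8]
force: [-0.1, 0.1, -0.8]
gripper_force: 0.2
eef_pos: [502.0, 154.3, 111.4]
force: [-0.8, -1.1, 0.6]
gripper_force: 0.2
eef_pos: [502.0, 154.3, 109.7]
force: [-0.2, 0.4, 1.3]
gripper_force: 0.3
eef_pos: [501.8, 154.3, 108.3]
force: [-0.9, 0.7, 2.8]
gripper_force: 1.2
```

In the tool's units: 1 mm is 0.02, 0.5 mm is 0.01.

```bash
for i in 1 2; do
python3 nudge.py '[0, 0, 0.02, 0, 0, 0, 0, 0, 0, 0.01, 0, 0, 0, 0, 0, 0, 0, 0, 0, 0, 0]' | egrep 'eef|force:'; done; python3 - <<'E'
from h import *
f=[st()['force'] for _ in range(5)];print(np.round(f,1))
E
```

```text
eef_pos: [501.7, 154.3, 106.8]
force: [-1.4, 0.8, 3.5]
gripper_force: 1.7
eef_pos: [501.5, 154.3, 105.3]
force: [-2.2, 0.7, 4.8]
gripper_force: 2.5
[[-2.2  0.7  4.8]
 [-2.2  0.7  4.8]
 [-2.2  0.7  4.8]
 [-2.2  0.7  4.8]
 [-2.2  0.7  4.8]]
```

In the tool's units: -25 mm is -0.5, -20 mm is -0.4, -0.1177 rad is -0.0749.

```bash

python3 nudge.py '[0, 0, -0.2, 0, 0, 0, 0, 0, 0, -0.5, 0, 0, 0, 0, 0, 0, -0.4, 0, 0, -0.0749, 0, 0, 0, -0.4, 0, 0, -0.0749, 0, 0, 0, 0, 0, 0, -0.0749, 0, 0, 0, 0, 0, 0, -0.0749, 60, 0, 0, 0, 0, 0, -0.0749, 60, 0, 0, 0, 0, 0, -0.0749, 60]'
python3 - <<'E'
from h import *
go(440.5,-252,180,2.240)
E
```

```text
clock: 7.2
eef_pos: [502.7, 154.1, 180.9]
tool_rot: [3.14, 0.001, 2.245]
force: [-0.4, 1.2, 0.9]
width: 43.5
gripper_force: 0.0
t 7.20 d_tool [-278.4 -302.1    0.8] rotvec [0.0014 0.0011 0.0051] F [-0.43  1.25  0.92] rot [3.1402e+00 1.1000e-03 2.2451e+00] w 43.5
```

In the tool's units: -33.6 mm is -0.672, -30.9 mm is -0.618, 0.0051 rad is 0.0032.

```bash

python3 nudge.py '[-0.618, -0.672, 0, 0, 0, 0, 60, -0.618, -0.672, 0, 0, 0, 0, 60, -0.618, -0.672, 0, 0, 0, 0, 60, -0.618, -0.672, 0, 0, 0, 0, 60, -0.618, -0.672, 0, 0, 0, 0, 60, -0.618, -0.672, 0, 0, 0, 0, 60, -0.618, -0.672, 0, 0, 0, 0, 60, -0.618, -0.672, 0, 0, 0, 0.0032, 60, -0.62, -0.668, 0, 0, 0, 0, 60, 0, 0, 0, 0, 0, 0, 60, 0, 0, 0, 0, 0, 0, 60]'
cat >> h.py <<'E'
def wray(uv,z,s):
    c=eyes.calibration("wrist"); H=np.array(c['hand_eye']); Rc=R.from_euler('xyz',s['tool_rot']).as_matrix()
    o=s['eef_pos']+Rc@H[:3,3]; d=Rc@H[:3,:3]@np.array([(uv[0]-c['cx'])/c['fx'],(uv[1]-c['cy'])/c['fy'],1]); return o+d*(z-o[2])/d[2]
def wproj(P,s):
    c=eyes.calibration("wrist"); H=np.array(c['hand_eye']); Rc=R.from_euler('xyz',s['tool_rot']).as_matrix()
    p=((np.float64(P).reshape(-1,3)-s['eef_pos'])@Rc-H[:3,3])@H[:3,:3]; return np.c_[p[:,0]/p[:,2]*c['fx']+c['cx'],p[:,1]/p[:,2]*c['fy']+c['cy']]
E
python3 - <<'E'
from h import *
go(440.5,-252,13,2.240); import pickle
s=st(); w=eyes.get_image("wrist"); t=eyes.get_image("top"); print(eyes.calibration("wrist"))
pickle.dump(s,open("s3.pkl","wb"));cv2.imwrite("pics/w3.png",w)
cv2.imwrite("pics/w3b.png",cv2.resize(w,(800,600),interpolation=cv2.INTER_CUBIC)); cv2.imwrite("pics/t3.png",t)
E
```

```text
clock: 8.3
eef_pos: [437.3, -253.1, 180.6]
tool_rot: [-3.142, 0.001, 2.232]
force: [0.0, 1.0, -0.5]
width: 60.3
gripper_force: 0.0
t 8.30 d_tool [ -0.9   3.2 167.6] rotvec [-0.      0.0012 -0.0082] F [ 0.02  0.97 -0.53] rot [-3.1416e+00  1.2000e-03  2.2318e+00] w 60.3
{'fx': 313.9270807016741, 'fy': 313.9270807016741, 'cx': 253.03068432307134, 'cy': 190.47804234562392, 'hand_eye': array([[-8.55212849e-04, -9.65998522e-01, -2.58546173e-01,
         6.62229370e+01],
       [ 9.99999365e-01, -1.01587494e-03,  4.87809924e-04,
        -5.71816868e-01],
       [-7.33874245e-04, -2.58545591e-01,  9.65998778e-01,
        -1.41714839e+02],
       [ 0.00000000e+00,  0.00000000e+00,  0.00000000e+00,
         1.00000000e+00]])}
```

View pics/w3b.png

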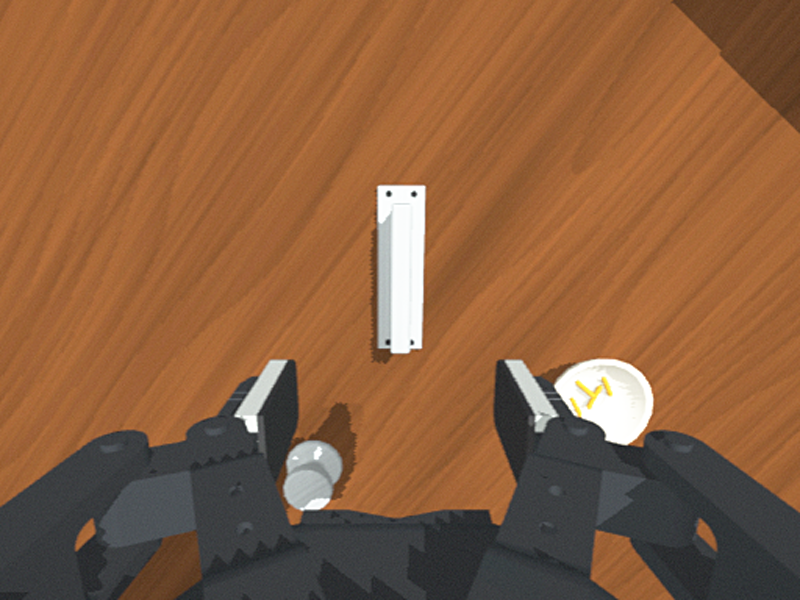

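```bash
python3 - <<'E'
from h import *; import pickle
s=pickle.load(open("s3.pkl","rb")); k=.64
q=lambda x,y,z: wray(((x+.5)*k-.5,(y+.5)*k-.5),z,s)[:2]
f=[q(*c,5) for c in [(377,185),(425,185),(423,349),(378,349)]]
print(np.round(f,1).tolist(),np.mean(f,0)); d=(f[0]+f[1]-f[2]-f[3]); print("long dir",np.arctan2(d[1],d[0]), np.linalg.norm(d)/2)
b=[q(401,204,38),q(400.5,353,38)]; print(b,np.mean(b,0)); d=b[0]-b[1]; print(np.arctan2(d[1],d[0]),np.linalg.norm(d))
c=np.mean(f,0); go(c[0],c[1],13,2.24)
E
```

```text
[[394.1, -217.3], [418.0, -198.7], [485.8, -285.6], [461.3, -304.6]] [ 439.80539634 -251.53406494]
long dir 2.2306607433728103 110.19969855387502
[array([ 411.5016259, -215.6144603]), array([ 467.14248318, -287.36862949])] [ 439.32205454 -251.49154489]
2.2303795261974 90.79959137962517
t 8.40 d_tool [ -2.    0.6 167.4] rotvec [ 0.0006 -0.0001 -0.0033] F [-0.11  0.69 -0.2 ] rot [ 3.1410e+00 -1.0000e-04  2.2367e+00] w 59.7
```

In the tool's units: 40 mm is 0.8, -1.7 mm is -0.034, 0.004 rad is 0.0025.

```bash

python3 nudge.py '[-0.034, 0.012, 0.8, 0, 0, 0, 60, 0, 0, 0.8, 0, 0, 0, 60, 0, 0, 0.8, 0, 0, 0.0025, 60, 0, 0, 0.6, 0, 0, 0, 60, 0, 0, 0.2, 0, 0, 0, 60, 0, 0, 0.1, 0, 0, 0, 60, 0, 0, 0.04, 0, 0, 0, 60, 0, 0, 0, 0, 0, 0, 60]'
python3 -c "
from h import *
go(439.6,-251.5,13,2.231)"
```

```text
clock: 9.2
eef_pos: [440.1, -252.5, 14.4]
tool_rot: [3.141, 0.002, 2.232]
force: [-0.2, 0.7, 0.9]
width: 59.9
gripper_force: 0.0
t 9.20 d_tool [1.1 0.3 1.4] rotvec [0.0009 0.0018 0.0012] F [-0.17  0.73  0.88] rot [3.1407e+00 1.8000e-03 2.2322e+00] w 59.9
```

In the tool's units: 0.5 mm is 0.01.

```bash

python3 nudge.py '[0, 0, 0.01, 0, 0, 0, 40, 0, 0, 0, 0, 0, 0, 20, 0, 0, 0, 0, 0, 0, 0, 0, 0, 0, 0, 0, 0, 0, 0, 0, 0, 0, 0, 0, 0, 0, 0, 0, 0, 0, 0, 0, 0, 0, 0, 0, 0, 0, 0, 0, 0, 0, 0, 0, 0, 0]'
python3 -c "
from h import *
go(439.6,-251.5,180,2.231)"
```

```text
clock: 10.0
eef_pos: [439.5, -252.5, 13.2]
tool_rot: [3.141, 0.001, 2.232]
force: [-0.3, 0.8, 6.6]
width: 10.7
gripper_force: 58.8
t 10.00 d_tool [   0.6    0.8 -166.8] rotvec [0.0004 0.0007 0.0007] F [-0.31  0.8   6.57] rot [3.1412e+00 7.0000e-04 2.2317e+00] w 10.7
```

In the tool's units: -45 mm is -0.9, -40 mm is -0.8, 0.1 rad is 0.0637.

```bash

python3 nudge.py '[0, 0, -0.2, 0, 0, 0, 0, 0, 0, -0.6, 0, 0, 0, 0, 0, 0, -0.8, 0, 0, 0.0637, 0, 0, 0, -0.9, 0, 0, 0.0637, 0, 0, 0, -0.9, 0, 0, 0.0637, 0, 0, 0, -0.9, 0, 0, 0.0637, 0, 0, 0, 0, 0, 0, 0.0637, 0, 0, 0, 0, 0, 0, 0.0637, 0, 0, 0, 0, 0, 0, 0.0618, 0, 0, 0, 0, 0, 0, 0, 0]'
python3 -c "
from h import *
go(556,60,228,1.534)"
```

```text
clock: 11.0
eef_pos: [438.7, -252.0, 228.0]
tool_rot: [-3.141, -0.0, 1.534]
force: [-0.5, -0.4, -0.6]
width: 10.7
gripper_force: 58.6
t 11.00 d_tool [3.161e+02 1.059e+02 1.000e-01] rotvec [-0.0004 -0.0003  0.0003] F [-0.46 -0.36 -0.64] rot [-3.1412e+00 -3.0000e-04  1.5343e+00] w 10.7
```

In the tool's units: 39.5 mm is 0.79, 13.2 mm is 0.264.

```bash

python3 nudge.py '[0.79, 0.264, 0, 0, 0, 0, 0, 0.79, 0.264, 0, 0, 0, 0, 0, 0.79, 0.264, 0, 0, 0, 0, 0, 0.79, 0.264, 0, 0, 0, 0, 0, 0.79, 0.264, 0, 0, 0, 0, 0, 0.79, 0.264, 0, 0, 0, 0, 0, 0.79, 0.264, 0, 0, 0, 0, 0, 0.79, 0.264, 0, 0, 0, 0, 0, 0, 0, 0, 0, 0, 0, 0, 0, 0, 0, 0, 0, 0, 0, 0, 0, 0, 0, 0, 0, 0, 0, 0, 0, 0, 0, 0, 0]'
python3 - <<'E'
from h import *; import pickle
go(556,152.5,228,1.534)
s=st(); w=eyes.get_image("wrist"); t=eyes.get_image("scene")
pickle.dump(s,open("s4.pkl","wb"));cv2.imwrite("pics/w4.png",w)
cv2.imwrite("pics/w4b.png",cv2.resize(w,(800,600),interpolation=cv2.INTER_CUBIC)); cv2.imwrite("pics/s4.png",t)
E
```

```text
clock: 12.2
eef_pos: [555.6, 57.8, 227.9]
tool_rot: [-3.141, 0.001, 1.532]
force: [0.2, -0.7, -1.1]
width: 11.1
gripper_force: 58.6
t 12.20 d_tool [94.7 -3.2 -0.1] rotvec [-0.0004  0.0006 -0.0015] F [ 0.18 -0.75 -1.09] rot [-3.1412e+00  6.0000e-04  1.5325e+00] w 11.1
```

View pics/w4b.png

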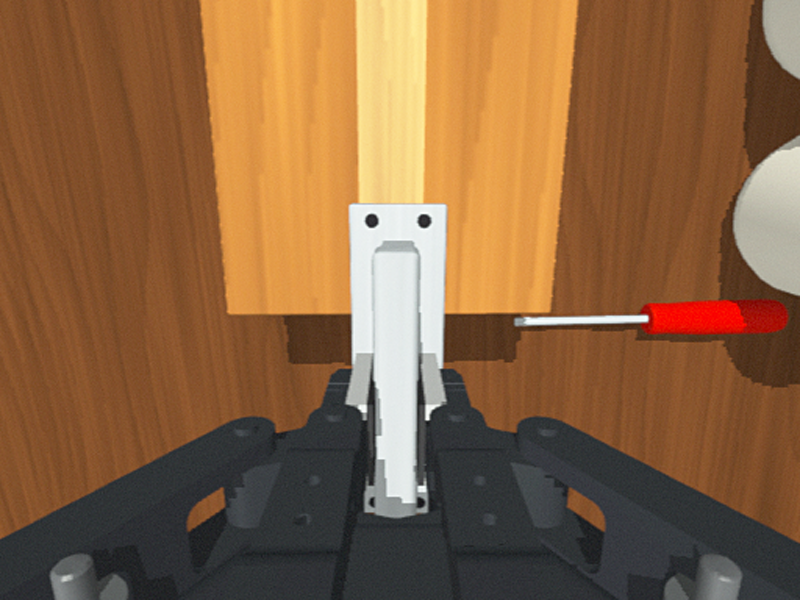

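In the tool's units: -40 mm is -0.8, -3 mm is -0.06.

```bash

python3 nudge.py '[-0.06, -0.02, -0.8, 0, 0, 0, 0, -0.06, -0.02, -0.8, 0, 0, 0, 0, -0.06, -0.02, -0.8, 0, 0, 0, 0, 0, 0, 0, 0, 0, 0, 0, 0, 0, 0, 0, 0, 0, 0, 0, 0, 0, 0, 0, 0, 0]'
python3 - <<'E'
from h import *; import pickle
go(556,152.5,228,1.534)
s=st(); w=eyes.get_image("wrist"); 
pickle.dump(s,open("s5.pkl","wb"));cv2.imwrite("pics/w5.png",w)
cv2.imwrite("pics/w5b.png",cv2.resize(w,(800,600),interpolation=cv2.INTER_CUBIC))
E
```

```text
clock: 12.9
eef_pos: [551.7, 50.6, 346.5]
tool_rot: [-3.139, 0.0, 1.534]
force: [0.4, -0.3, -1.3]
width: 10.5
gripper_force: 58.8
t 12.90 d_tool [102.    0.9 118.5] rotvec [-0.0027  0.0001  0.0003] F [ 0.42 -0.31 -1.27] rot [-3.1389e+00  1.0000e-04  1.5343e+00] w 10.5
```

View pics/w5b.png

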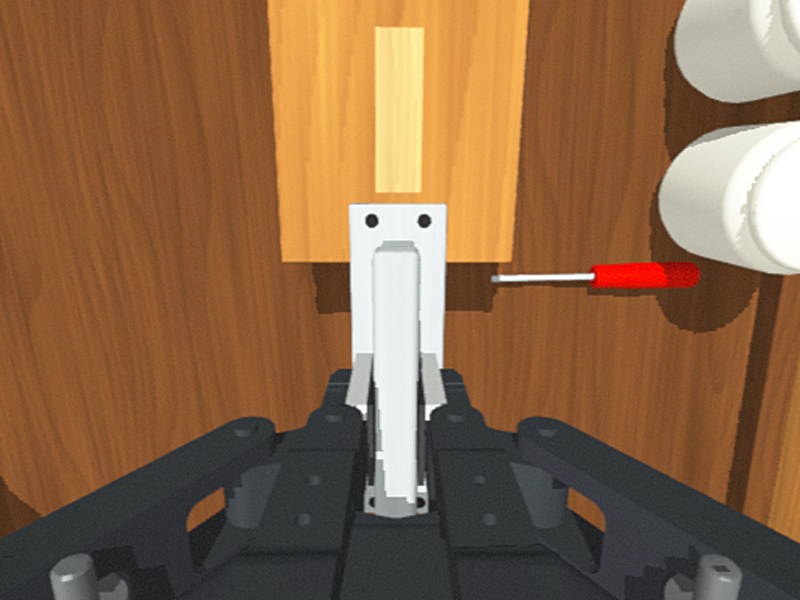

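```bash
python3 - <<'E'
from fit import *; import pickle
s=pickle.load(open("s5.pkl","rb")); k=.64
q=lambda l:(np.float64(l)+.5)*k-.5
P=q([(375,27),(424,27),(422,192),(376,192),(282,262),(512,262)])
L=[(-107,57,12),(-73,57,12),(-73,-57,12),(-107,-57,12),(-182,-112,12),(2,-112,12)]
for tf in (0,1):
    f=lambda p:(wproj(lidpts([p[0],p[1],p[2],p[3] if tf else .051],L),s)-P).ravel()
    r=least_squares(f,[555,152,-.036,.051]); p=r.x.copy()
    if not tf:p[3]=.051
    print(p.round(4),r.fun.round(1),"patch",lidpts(p,[-90,0,12]).round(1))
# handle in tool frame: corners of foot underside/top end
c,_=cam("wrist"); H=np.array(c['hand_eye'])
C=q([(349,205),(447,205),(443.5,350),(352,350)])
d=np.c_[(C[:,0]-c['cx'])/c['fx'],(C[:,1]-c['cy'])/c['fy'],np.ones(4)]@H[:3,:3].T
# handle top-of-foot plane at tool z = h; foot end at x=xc+55, y=yc±15
for h in (10,11,12,13,14):
    pt=H[:3,3]+d*((h-5-H[2,3])/d[:,2])[:,None]; print(h,pt[:,:2].round(1).tolist())
E
```

```text
[ 5.560140e+02  1.545608e+02 -4.220000e-02  5.100000e-02] [ 0.4 -0.9 -0.  -0.3 -0.6  0.1  0.3  0.  -0.9  1.1  0.8  0.5] patch [[556.7 154.6 106.6]]
[ 5.563009e+02  1.546748e+02 -4.260000e-02  1.930000e-02] [ 0.3 -0.2 -0.3  0.1 -0.9 -0.1  0.2 -0.2 -0.   0.1  0.7  0.4] patch [[556.5 154.7 103.7]]
10 [[54.8, -14.7], [54.8, 14.2], [9.2, 14.2], [9.3, -14.9]]
11 [[54.7, -14.8], [54.7, 14.3], [8.9, 14.3], [8.9, -15.0]]
12 [[54.6, -14.9], [54.6, 14.4], [8.5, 14.4], [8.5, -15.1]]
13 [[54.6, -15.0], [54.5, 14.5], [8.1, 14.5], [8.1, -15.2]]
14 [[54.5, -15.1], [54.5, 14.6], [7.7, 14.6], [7.7, -15.3]]
```

In the tool's units: 40 mm is 0.8, 34 mm is 0.68, 0.0125 rad is 0.008.

```bash

python3 nudge.py '[0.6, 0, 0, 0.008, 0, 0.0038, 0, 0.8, 0, 0, 0.008, 0, 0, 0, 0.68, 0, 0.4, 0, 0, 0, 0, 0, 0, 0.8, 0, 0, 0, 0, 0, 0, 0.8, 0, 0, 0, 0, 0, 0, 0.8, 0, 0, 0, 0, 0, 0, 0.4, 0, 0, 0, 0, 0, 0, 0.2, 0, 0, 0, 0, 0, 0, 0, 0, 0, 0, 0, 0, 0, 0, 0, 0, 0, 0, 0, 0, 0, 0, 0, 0, 0]'
python3 - <<'E'
from h import *
T=R.from_matrix(R.from_euler('z',-.0425).as_matrix()@R.from_euler('y',.025).as_matrix()@R.from_euler('xyz',[np.pi,0,np.pi/2]).as_matrix())
P=[];E=[]
for i in range(3):
    s=st(); Rc=R.from_euler('xyz',s['tool_rot']); P.append(s['eef_pos']);E.append((Rc.inv()*T).as_rotvec()); eyes.get_image("top") # lets time pass for a fresh reading
m=np.mean(P,0); print(np.round(P,2),np.round(E,4),Rc.inv().apply(np.array([557.1,155.05,118])-m).round(2))
E
```

```text
clock: 14.05
eef_pos: [553.7, 154.9, 179.1]
tool_rot: [-3.119, -0.001, 1.529]
force: [-0.6, -1.0, -1.3]
width: 11.3
gripper_force: 58.7
[[553.74 154.93 179.13]
 [553.68 154.95 179.15]
 [553.51 154.94 179.05]] [[ 0.0024 -0.0009  0.0003]
 [ 0.0024 -0.0009  0.0003]
 [ 0.0022 -0.0009  0.0003]] [ 0.2   4.84 61.01]
```

In the tool's units: 15 mm is 0.3, 4.8 mm is 0.096.

```bash

python3 nudge.py '[0.004, 0.096, 0.3, 0, 0, 0, 0, 0, 0, 0.3, 0, 0, 0, 0, 0, 0, 0.2, 0, 0, 0, 0, 0, 0, 0.12, 0, 0, 0, 0, 0, 0, 0.08, 0, 0, 0, 0, 0, 0, 0, 0, 0, 0, 0, 0, 0, 0, 0, 0, 0, 0]'
python3 - <<'E'
from h import *; import pickle
T=R.from_matrix(R.from_euler('z',-.0425).as_matrix()@R.from_euler('y',.025).as_matrix()@R.from_euler('xyz',[np.pi,0,np.pi/2]).as_matrix())
P=[];F=[]
for i in range(4):
    s=st(); Rc=R.from_euler('xyz',s['tool_rot']); P.append(s['eef_pos']);F.append(s['force']); w=eyes.get_image("wrist") 
m=np.mean(P,0); print(np.round(m,2),np.round(F,1),(Rc.inv()*T).as_rotvec().round(4),Rc.inv().apply(np.array([557.1,155.05,118])-m).round(2))
pickle.dump(s,open("s6.pkl","wb"))
a=cv2.resize(w[0:250,160:350],None,fx=2.4,fy=2.4,interpolation=cv2.INTER_CUBIC); cv2.imwrite("pics/w6.png",a);print(a.shape)
E
```

```text
clock: 14.9
eef_pos: [556.6, 154.9, 128.0]
tool_rot: [-3.117, -0.0, 1.529]
force: [-0.7, 0.1, -1.3]
width: 11.0
gripper_force: 58.8
[556.66 154.89 128.17] [[-0.7  0.1 -1.3]
 [-0.5 -0.2 -0.6]
 [ 0.1  0.6 -1.4]
 [-0.4 -0.3 -1.2]] [ 0.001  -0.0004  0.0003] [ 0.18  0.68 10.16]
(600, 456, 3)
```

View pics/w6.png

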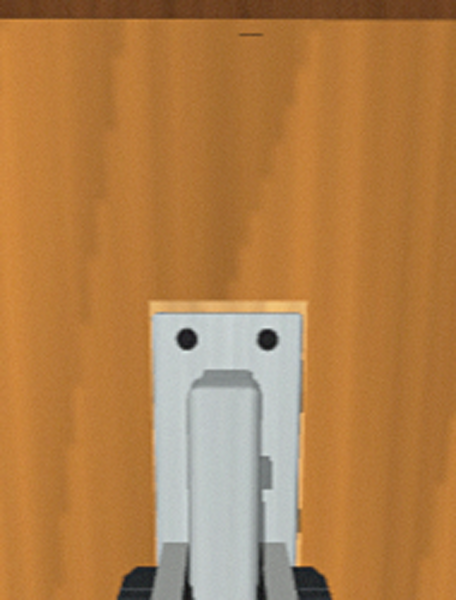

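Units first: shifts go in shares of 50 mm and turns go in shares of pi/2 rad. So 3 mm is 0.06, 2 mm is 0.04.

```bash

python3 nudge.py '[-0.006, 0.008, 0.06, 0, 0, 0, 0, 0, 0, 0.04, 0, 0, 0, 0, 0, 0, 0.02, 0, 0, 0, 0, 0, 0, 0, 0, 0, 0, 0]' | egrep 'eef|force:'
for i in 1 2 3 4; do python3 nudge.py '[0, 0, 0.02, 0, 0, 0, 0, 0, 0, 0, 0, 0, 0, 0]' | egrep 'eef|force:';done
```

```text
eef_pos: [556.3, 154.4, 121.5]
force: [0.1, 0.1, -1.3]
gripper_force: 58.8
eef_pos: [556.4, 154.5, 120.6]
force: [0.8, 0.5, -1.8]
gripper_force: 58.8
eef_pos: [556.4, 154.5, 119.6]
force: [-1.1, 0.7, -1.3]
gripper_force: 58.8
eef_pos: [556.3, 154.5, 118.6]
force: [0.6, 0.3, -0.6]
gripper_force: 58.8
eef_pos: [556.5, 154.5, 118.1]
force: [-0.8, -0.9, 3.0]
gripper_force: 59.4
```

```bash

for i in 1 2 3; do python3 nudge.py '[0, 0, 0.01, 0, 0, 0, 0, 0, 0, 0, 0, 0, 0, 0]' | egrep 'eef|^force:';done
```

```text
eef_pos: [556.5, 154.5, 117.7]
force: [-1.1, -0.9, 4.7]
eef_pos: [556.5, 154.5, 117.4]
force: [-1.7, -0.7, 6.5]
eef_pos: [556.5, 154.5, 117.0]
force: [-1.4, -1.1, 6.1]
```

In the tool's units: 0.3 mm is 0.006.

```bash

for i in 1 2; do python3 nudge.py '[0, 0, 0.006, 0, 0, 0, 0, 0, 0, 0, 0, 0, 0, 0, 0, 0, 0, 0, 0, 0, 0]' | egrep 'eef|^force:';done
python3 - <<'E'
from h import *
F=[]
for i in range(6): s=st();F.append(np.r_[s['force'],s['torque']*10]); w=eyes.get_image("wrist")
print(np.round(F,1),np.mean(F,0).round(2),s['eef_pos'],s['tool_rot'])
E
```

```text
eef_pos: [556.5, 154.6, 116.8]
force: [-1.4, 0.3, 8.4]
eef_pos: [556.5, 154.5, 116.6]
force: [-1.9, -0.1, 7.8]
[[-1.9 -0.1  7.8 -0.9  5.6  0.1]
 [-2.1 -0.8  8.8 -1.   6.4  0.7]
 [-2.   0.3  8.  -1.4  6.  -0.2]
 [-2.  -0.4  8.2 -0.7  6.  -0.3]
 [-2.3 -0.9  9.5 -0.7  6.3  0. ]
 [-2.2  0.1  8.7 -0.4  6.2 -0.1]] [-2.08 -0.31  8.5  -0.85  6.1   0.05] [556.47022105 154.550176   116.63117383] [-3.11693412e+00 -5.65267987e-04  1.52847544e+00]
```

```bash
python3 - <<'E'
from h import *
w=eyes.get_image("wrist"); s=eyes.get_image("scene")
a=cv2.resize(w[90:240,190:320],None,fx=3,fy=3,interpolation=cv2.INTER_CUBIC); b=cv2.resize(s[110:260,220:350],None,fx=3,fy=3,interpolation=cv2.INTER_CUBIC)
cv2.imwrite("pics/w7.png",np.hstack([a,b]))
E
```

```text
(no output)
```

View pics/w7.png

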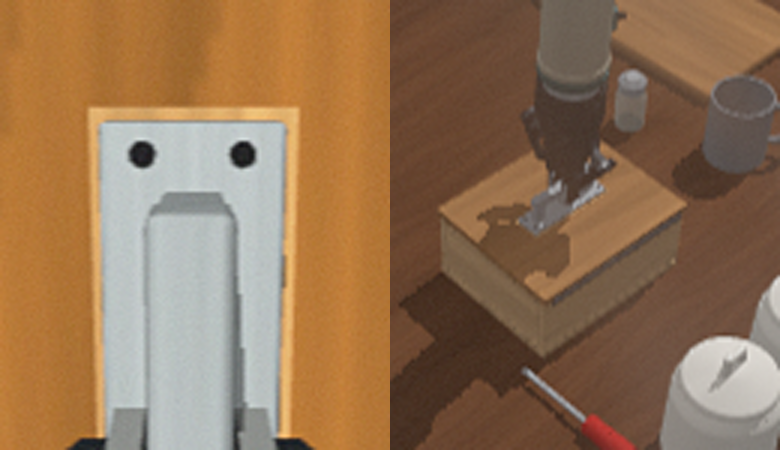

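```bash
python3 -c "
from h import *
print(st()['force'],st()['clock'],ctrl.finish_job())"
```

```text
the job is handed in; nothing more can be done
[-1.64258675 -0.36471277  8.99898408] 17.9 None
```

I handed the job in at 17.9 s: the lid is down on its buffer, and the handle is centred lengthwise on the pale patch (within about 0.5 mm in the last picture), held under a steady push of about 10 N.

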